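Comb stirring rods into a grooved drying tray

TASK

Take the comb rake from its stand, set its teeth on the flat near end of the tray behind the heap of steel stirring rods, and slowly comb the rods away from that end, across all the grooves until the teeth reach the last one, so that every rod drops into a groove and lies parallel with the others. Keep the teeth lightly on the tray all the way (the grooved part slopes down by an unknown amount, so follow it by feel) and never press with more than about 1 kg; do not touch the rods with the fingers. Then stand the rake upright back in its stand and let go, leaving the glassware and the booklet around it where they are.

Things in the scene. Friction and masses are not known exactly. Their poses are not given: they have to be found in the camera images.
- tray: Fixed off-white tray, 276 mm long (its x, flat near end at -128 mm to grooved far end at +148 mm), 128 mm wide (y), walls 46 mm high, 116 mm apart inside. Origin: on the underside, mid-width, 10 mm short of mid-length. Flat apron, top at z = 26 mm, from x = -120 to +16 mm; the rods lie heaped on it. Beyond it lies the grooved bed up to the far wall, whose inside face is at x = +140 mm.
- bed_edge (a point): On the tray, at the apron's far edge (x = 16.5 mm, z = 26 mm), axes as the tray's: where the aluminium bed is hinged. The bed is held stiffly at a slope not reported: it falls away towards the far wall by 0.5 to 8.5 mm per 100 mm. Eight straight grooves along y, 10 mm wide, 9 mm deep, 15 mm apart, first centre 10.5 mm beyond this point. A rod in a groove lies 1 mm below the crests.
- rake: Loose comb rake, 0.2 kg, 116 mm tall. Origin: its centre at the level of the tooth soles; z up, y along the comb, x across it (works either way round). Comb head 22 mm thick (x), 106 mm wide (y), 8 steel teeth 14 mm apart, 26 mm long in x, with flat soles turned up at both ends like skis. The head gives upwards on springs: from 2 N, then 6 N per mm, travel 8 mm.
- rake_grip (a point): Grip point of the rake, 92 mm above its origin, in the handle: an upright black plate 14 mm thick in the rake's x, 44 mm wide in y, from 64 to 116 mm above the soles, above a 96 mm wide cross bar. Grip it from above across the 14 mm. The comb has 5 mm to spare on either side between the tray walls.
- stand: Fixed grey stand for the rake, 54 mm (x) by 134 mm (y), 24 mm high: a trough, inside 38 by 118 mm, whose floor is 5 mm above the worktop. Origin: centre of the underside. The rake stands in it on its teeth, comb along the stand's y, origin over the stand's origin 5 mm up.
- rod_0: Polished stainless stirring rod, 8 mm diameter, 100 mm long, round ends, 30 g, rolls freely. Origin on the surface of the rod below its middle as built (it turns as the rod rolls); x runs along the rod.
- rod_1: Polished stainless stirring rod, 8 mm diameter, 100 mm long, round ends, 30 g, rolls freely. Origin on the surface of the rod below its middle as built (it turns as the rod rolls); x runs along the rod.
- rod_2: Polished stainless stirring rod, 8 mm diameter, 100 mm long, round ends, 30 g, rolls freely. Origin on the surface of the rod below its middle as built (it turns as the rod rolls); x runs along the rod.
- rod_3: Polished stainless stirring rod, 8 mm diameter, 100 mm long, round ends, 30 g, rolls freely. Origin on the surface of the rod below its middle as built (it turns as the rod rolls); x runs along the rod.
- rod_0_mid (a point): Middle of rod_0, on its axis.
- rod_1_mid (a point): Middle of rod_1, on its axis.
- rod_2_mid (a point): Middle of rod_2, on its axis.
- rod_3_mid (a point): Middle of rod_3, on its axis.
- beaker: Loose clear beaker, 70 mm wide, 87 mm high; leave it alone. Origin: centre of the underside.
- petri: Loose petri dish, 60 mm wide, 15 mm high; leave it alone. Origin: centre of the underside.
- tissue: Loose booklet of lens tissue, 100x72x13 mm; leave it alone. Origin: centre of the underside.

How it is judged:
By the outcome, as a careful person would: the job done as asked, in the order asked, and still so for the second after the job is handed in, with the robot touching nothing.
It also fails if it takes over 67 s, if anything falls off the work surface, if the arm or the gripper's body presses on something with over 40 N, if the wrist force passes 120 N, or if a joint passes its speed limit or range.

ROBOT

A 7-joint arm with a two-finger parallel gripper is mounted at the origin on a cart in front of the work surface, level with it; the furniture and walls round the work are solid. World frame = base frame: x ahead of the robot, y to its left, z up, the work surface at z = 0. Lengths are in m, angles in rad, forces in N, time in s.
With the tool pointing down it reaches from about 0.4 to 0.85 m from the base axis. Payload 10.4 kg.
Tool frame: the origin (TCP) lies midway between the tips of the shut fingers; the grasp point (between the pads) lies 19 mm behind it; z points along the fingers, y is the line along which they close (so a half turn about z gives the same grasp; the last joint's range is limited). The gripper opens to 87 mm and grips with 3 to 60 N. Pads are 19 mm wide; open, the fingers measure 117 mm over their backs; the gripper's body (75 mm by 190 mm) begins 51 mm behind the grasp point.
Start: joints at [-1.207, 0.332, -0.065, 1.46, 0.022, 1.35, -0.088], TCP at [0.236, 0.579, 0.193] pointing down, gripper open.
Joint ranges: [-2.6, 2.6], [-0.5, 2.12], [-1.47, 1.34], [0.16, 2.42], [-1.27, 4.41], [0.06, 2.06], [-2.6, 2.6]. Speed limits (rad/s): [2.22, 2.22, 2.79, 2.79, 3.14, 3.14, 3.14].

INTERFACE

Orientations are given as a unit quaternion [x, y, z, w].
In Python, from rig import readout, viewer, workorder gives the robot as it stands.
- The arm moves only by the shell command python3 -m handwheel 'ROWS'. ROWS is JSON, a list of rows, each an object of numbers: "claw": the opening, from 0 (shut) to 1 (fully open); "tx", "ty", "tz": the shift along the tool's x, y, z in mm; "rx", "ry", "rz": the turn, a rotation vector about the tool's x, y, z in rad. A call has 1 to 20 rows; each row is the pose to reach, as a shift and turn from the pose commanded when the call began, along the tool's axes at that moment; what a row does not reach only later rows make up. A row lasts 1/12 s, in which the tool goes at most 41.7 mm and 7.16 degrees, less where a joint would pass 70% of its speed; a pose out of reach is approached as far as the arm can. A call with a gripper value outside its range is refused whole. The fingers move at their own pace and stop on an object; the grip force is fixed at half the most. Time passes only in rows, so rows that repeat a pose let the fingers close. It gives the time, the measured TCP pose, the force, the opening and the grip force at its end, in the units of the state.
- readout.get_obs(): the state, without advancing time (a new reading comes with each control period).
- viewer.snapshot(name): name is "scene" or "side" or "wrist"; returns a dict with "color" (420x560x3 uint8, red, green, blue), "z_map" (420x560 float32, m along the optical axis (not along the pixel's ray), 0 where there is no reading), "fovy" (degrees; the focal length in pixels is half the picture's height over the tangent of half this angle, whatever the lens; pixels are square), "cx", "cy" (the principal point, pixels), "T" (4x4, takes a point from camera to world coordinates); the wrist camera has in their place "T_tool_cam" (4x4, takes a point from camera to tool coordinates, whose origin is the TCP and whose axes are the flange's). Camera axes: x right, y up, looking along -z (the intrinsics and any distortion apply to the point x, -y, -z); pixel columns grow to the right and rows downward; lengths in m; the calibration is good to about 2 mm. A picture is of the moment at which its call begins: read the wrist's pose just before it.
- workorder.hand_in(): hands the job in; it is judged then, once.
The state is a dict: "time_s": time; "qpos": joint angles; "dq": joint speeds; "joint_torque": joint torques, N m; "eef_pos": TCP position; "tool_rot": TCP orientation; "ft_force": force on the tool from outside, world axes, zero at the start; "moment": the same for the moment, N m; "opening": opening from 0.0 (shut) to 1.0 (fully open); "finger_force": force on a finger pad.
Only numpy, scipy, OpenCV 4.12 (cv2) and the standard library are available. Lean on these libraries where they do the work, as an engineer would, in place of code of your own. Each camera call takes 0.05 s, during which the arm holds its last target. There are 200 camera calls.

## Working session

There is one attempt and no reset: what is moved stays moved. The work goes in short steps, Python scripts to look and compute and a shell command to move; the robot and the scene stay as the last step left them, time stands still between calls to the robot, and variables do not carry over. Pictures are saved under pics/ and viewed, at most 10 in all, crops included, and the job is handed in when it is done.

```bash
ls; mkdir -p pics; python3 - <<'E'
from rig import readout, viewer
import cv2,numpy as np
o=readout.get_obs();print(o)
for n in("scene","side"):
    s=viewer.snapshot(n);cv2.imwrite(f"pics/{n}0.png",s["color"][...,::-1]);np.savez(f"{n}0.npz",**s)
    print(n,s["fovy"],s["cx"],s["cy"],s["T"].round(3).tolist(),[k for k in s])
E
```

```text
pics
{'time_s': 0.0, 'qpos': array([-1.20659915,  0.33284941, -0.06469633,  1.46093317,  0.02157628,
        1.34991967, -0.08846506]), 'dq': array([ 3.79522979e-04, -1.20915209e-03, -7.17112065e-04,  9.35702776e-04,
       -7.79612637e-04,  2.55408587e-05, -1.46941952e-03]), 'joint_torque': array([ 1.97544637e-04, -6.23238373e+01,  2.53222726e-02, -3.89924312e+01,
       -6.10962999e-02,  3.92877194e-02,  1.24546186e-04]), 'eef_pos': array([0.23560337, 0.57842424, 0.19217188]), 'tool_rot': array([ 1.92172079e-01,  9.81360989e-01, -6.98399563e-04, -1.13870052e-04]), 'ft_force': array([-0.3529305 ,  0.49360921, -0.4889074 ]), 'moment': array([-0.01157972,  0.04048025, -0.01172545]), 'finger_force': 0.0, 'opening': 1.0007995390175728}
scene 50.814554858108224 268.7711662846939 207.99771549237124 [[0.772, 0.487, -0.409, 0.186], [-0.636, 0.595, -0.492, -0.006], [0.004, 0.64, 0.768, 0.748], [0.0, 0.0, 0.0, 1.0]] ['color', 'z_map', 'fovy', 'cx', 'cy', 'T']
side 44.41817455766511 264.6003065348364 215.3521796356898 [[-0.844, 0.303, -0.443, 0.102], [-0.536, -0.437, 0.722, 1.139], [0.025, 0.847, 0.532, 0.594], [0.0, 0.0, 0.0, 1.0]] ['color', 'z_map', 'fovy', 'cx', 'cy', 'T']
```

View pics/scene0.png

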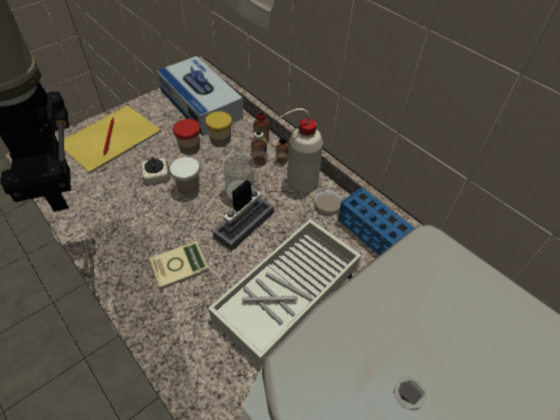

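View pics/side0.png

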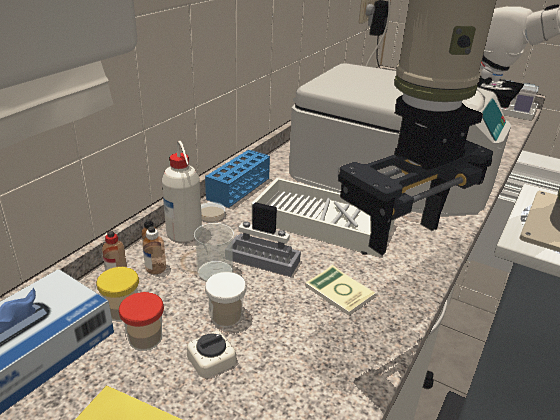

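The scene view shows the tray from its apron end (213,310)–(262,355) to the far grooved end (305,225)–(358,260). The rods lie around (270,300). The rake is in its stand at (243,215), with the beaker just behind it at (238,175), the petri dish at (328,203) and the booklet at (178,263). The large white machine is next to the tray. I'll build a metric top-down map from the depth.

```bash
cat > h.py <<'E'
import numpy as np,cv2
def cloud(s,T=None):
    z=s["z_map"];h,w=z.shape;f=h/2/np.tan(np.radians(float(s["fovy"]))/2)
    u,v=np.meshgrid(np.arange(w),np.arange(h))
    P=np.stack([(u-s["cx"])/f*z,-(v-s["cy"])/f*z,-z],-1)
    T=s["T"] if T is None else T
    P=P@T[:3,:3].T+T[:3,3];P[z<=0]=np.nan
    return P
def rect(P,m):
    q=P[m][:,:2].astype(np.float32);r=cv2.minAreaRect(q*1000);return r,len(q)
E
python3 - <<'E'
from h import *
s=np.load("scene0.npz");P=cloud(s)
for n,uv in dict(trayNL=(213,310),trayNR=(262,355),trayFL=(306,225),trayFR=(358,258),handle=(242,190),handle2=(242,205),petri=(328,203),booklet=(178,263),bench=(140,230),apron=(245,325),stand=(222,235)).items():
    print(n,P[uv[1],uv[0]].round(3))
c=cv2.cvtColor(s["color"],cv2.COLOR_RGB2HSV)
Z=P[...,2]
X,Y=P[...,0],P[...,1]
# orthographic map x 0.3..0.9 (up), y .. 
S=1000
im=np.zeros((600,700,3),np.uint8)
def px(x,y): return ((0.35-y)*S).astype(int),((0.85-x)*S).astype(int)
print(np.nanmin(X),np.nanmax(X),np.nanmin(Y),np.nanmax(Y))
ok=np.isfinite(Z)
a,b=px(np.where(ok,X,9),np.where(ok,Y,9))
o=np.argsort(np.where(ok,Z,-9).ravel())
for i in o:
    aa,bb=a.flat[i],b.flat[i]
    if 0<=aa<700 and 0<=bb<600: cv2.circle(im,(int(aa),int(bb)),1,s["color"].reshape(-1,3)[i][::-1].tolist(),-1)
cv2.imwrite("pics/top.png",im)
# handle top: dark & Z>.1
m=(Z>.09)&(Z<.13)&(c[...,2]<60);m[:180]=0;m[225:]=0;m[:,:220]=0;m[:,265:]=0
print("handle",rect(P,m),np.nanmax(Z[m]))
E
```

```text
trayNL [0.339 0.328 0.046]
trayNR [0.355 0.213 0.043]
trayFL [0.59  0.364 0.044]
trayFR [0.616 0.244 0.04 ]
handle [0.511 0.466 0.116]
handle2 [0.507 0.465 0.076]
petri [0.685 0.393 0.016]
booklet [0.351 0.471 0.011]
bench [0.335 0.598 0.001]
apron [0.369 0.278 0.028]
stand [0.453 0.463 0.024]
-0.26123960620788983 0.7858928798799111 -0.10801361390714184 2.251214823259787
handle (((512.4749755859375, 470.1145935058594), (43.30622100830078, 13.28464126586914), 7.204587936401367), 292) 0.12349874796396487
```

View pics/top.png

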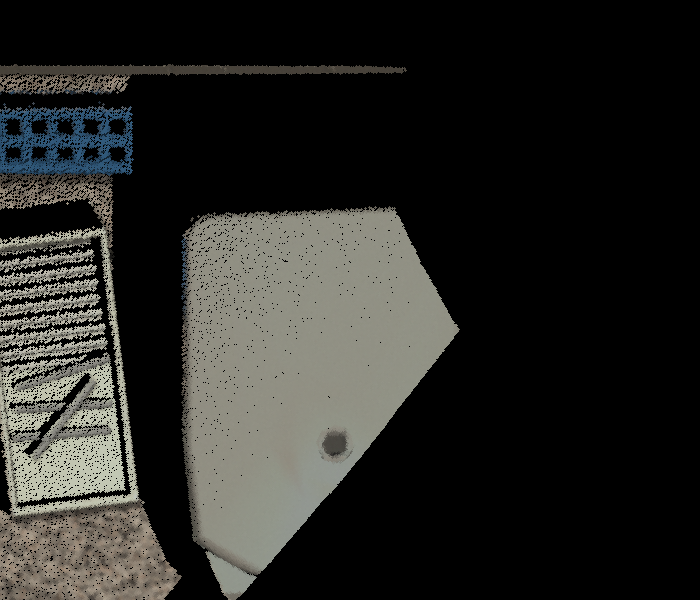

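The handle fits well: centre (0.5125, 0.470), with the rake's y axis about 7° off world x. The map window missed that area, so I'll recentre it and fit the tray and stand.

```bash
python3 - <<'E'
from h import *
s=np.load("scene0.npz");s2=np.load("side0.npz")
P=cloud(s);Z=P[...,2]
S=1100
im=np.zeros((560,720,3),np.uint8)
Q=np.concatenate([cloud(s2).reshape(-1,3),P.reshape(-1,3)])
C=np.concatenate([s2["color"].reshape(-1,3),s["color"].reshape(-1,3)])
k=np.isfinite(Q[:,2])&(Q[:,2]<.2);Q=Q[k];C=C[k]
for i in np.argsort(Q[:,2]):
    a,b=int((.75-Q[i,1])*S),int((.8-Q[i,0])*S)
    if 0<=a<720 and 0<=b<560: cv2.circle(im,(a,b),1,C[i][::-1].tolist(),-1)
for x in np.arange(.3,.81,.1): cv2.putText(im,f"{x:.1f}",(0,int((.8-x)*S)),0,.4,(0,255,0))
for y in np.arange(.1,.75,.1): cv2.putText(im,f"{y:.1f}",(int((.75-y)*S),555),0,.4,(0,255,0))
cv2.imwrite("pics/top2.png",im)
def reg(x0,x1,y0,y1): return (P[...,0]>x0)&(P[...,0]<x1)&(P[...,1]>y0)&(P[...,1]<y1)
m=reg(.32,.65,.19,.385)&(Z>.037)&(Z<.056)
print("tray rim",rect(P,m))
m=reg(.43,.6,.42,.52)&(Z>.018)&(Z<.030)
print("stand rim",rect(P,m),np.nanmedian(Z[m]))
m=reg(.36,.40,.25,.29);print("apron z",np.nanmedian(Z[m]))
m=reg(.30,.32,.5,.6);print("bench z",np.nanmedian(Z[m]))
E
```

```text
tray rim (((478.23272705078125, 292.04541015625), (276.9355773925781, 129.1730499267578), 7.007429122924805), 2144)
stand rim (((513.2556762695312, 472.28216552734375), (135.0796661376953, 55.13282775878906), 9.5055513381958), 499) 0.023281455032996723
apron z 0.025628754347408522
bench z 2.6249656241317254e-05
```

View pics/top2.png

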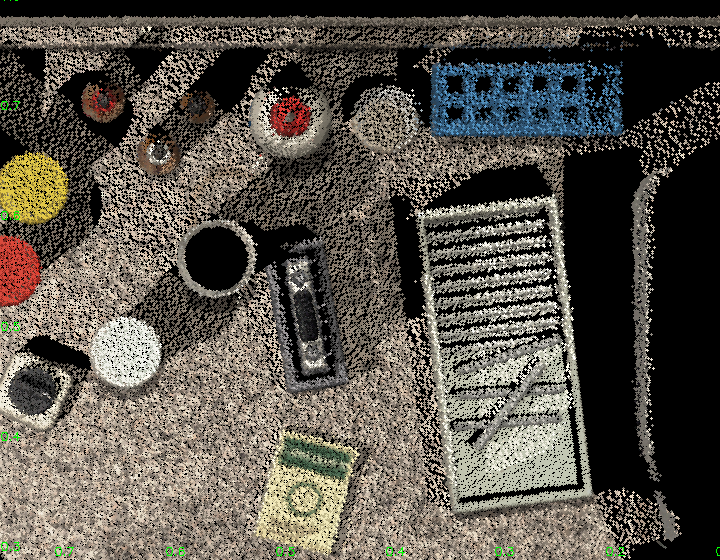

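The map shows the rake and stand centred near (0.513, 0.471) and the beaker at about (0.565, 0.553). The tray's long axis is about 7° off world x, with the rods heaped on the apron. The machine's edge is at y≈0.16. I'll move above the rake now.

```bash
python3 -m handwheel '[{"tx":-297,"ty":5,"tz":20,"rz":-0.513,"claw":0.55},{"tx":-297,"ty":5,"tz":20,"rz":-0.513,"claw":0.55},{"tx":-297,"ty":5,"tz":20,"rz":-0.513,"claw":0.55},{"tx":-297,"ty":5,"tz":20,"rz":-0.513,"claw":0.55},{"tx":-297,"ty":5,"tz":20,"rz":-0.513,"claw":0.55},{"tx":-297,"ty":5,"tz":20,"rz":-0.513,"claw":0.55},{"tx":-297,"ty":5,"tz":20,"rz":-0.513,"claw":0.55},{"tx":-297,"ty":5,"tz":20,"rz":-0.513,"claw":0.55},{"tx":-297,"ty":5,"tz":20,"rz":-0.513,"claw":0.55},{"tx":-297,"ty":5,"tz":20,"rz":-0.513,"claw":0.55},{"tx":-297,"ty":5,"tz":20,"rz":-0.513,"claw":0.55},{"tx":-297,"ty":5,"tz":20,"rz":-0.513,"claw":0.55},{"tx":-297,"ty":5,"tz":20,"rz":-0.513,"claw":0.55},{"tx":-297,"ty":5,"tz":20,"rz":-0.513,"claw":0.55}]'
cat >> h.py <<'E'
from scipy.spatial.transform import Rotation as R
def tcpT(o):
    T=np.eye(4);T[:3,:3]=R.from_quat(o["tool_rot"]).as_matrix();T[:3,3]=o["eef_pos"];return T
def line_deg(a): return (np.degrees(a)+90)%180-90
E
python3 - <<'E'
from h import *
from rig import readout,viewer
o=readout.get_obs();print(o["qpos"].round(3),o["eef_pos"].round(4),o["ft_force"].round(2))
M=tcpT(o)[:3,:3];print("tool x,y deg",np.degrees(np.arctan2(M[1,:2],M[0,:2])))
s=viewer.snapshot("wrist");P=cloud(s,tcpT(o)@s["T_tool_cam"]);Z=P[...,2]
cv2.imwrite("pics/w1.png",s["color"][...,::-1])
def reg(x0,x1,y0,y1): return (P[...,0]>x0)&(P[...,0]<x1)&(P[...,1]>y0)&(P[...,1]<y1)
v=s["color"].max(-1)
m=reg(.46,.56,.43,.51)&(Z>.105)&(Z<.135);print("handle",rect(P,m),np.nanmedian(Z[m]))
m=reg(.43,.6,.42,.52)&(Z>.018)&(Z<.030);print("stand",rect(P,m))
s=np.load("scene0.npz");P=cloud(s);m=reg(.25,.6,-.1,.165)&(P[...,2]>.1);q=P[m];print("machine",q.min(0),q.max(0))
m2=m&(P[...,1]>.12);q=P[m2];print(q.min(0),q.max(0))
E
```

```text
[-1.207  0.333 -0.065  1.461  0.022  1.35  -0.088] [0.2356 0.5785 0.1922] [0.23 0.19 0.54]
tool x,y deg [157.84012696  67.84012338]
handle (((0.0, 0.0), (0.0, 0.0), 0.0), 0) nan
stand (((455.5314025878906, 459.8404235839844), (19.543258666992188, 54.518096923828125), 8.362607955932617), 368)
machine [ 0.25001907 -0.0999216   0.1883942 ] [0.59999761 0.16498118 0.24904305]
[0.25020565 0.12000266 0.1883942 ] [0.59988127 0.16498118 0.23394209]schema error: expected keys claw, tx, ty, tz, rx, ry, rz
  return np.nanmean(a, axis, out=out, keepdims=keepdims)
```

Every row needs all seven keys.

```bash
python3 -m handwheel '[{"claw":0.55,"tx":-297,"ty":5,"tz":20,"rx":0,"ry":0,"rz":-0.513},{"claw":0.55,"tx":-297,"ty":5,"tz":20,"rx":0,"ry":0,"rz":-0.513},{"claw":0.55,"tx":-297,"ty":5,"tz":20,"rx":0,"ry":0,"rz":-0.513},{"claw":0.55,"tx":-297,"ty":5,"tz":20,"rx":0,"ry":0,"rz":-0.513},{"claw":0.55,"tx":-297,"ty":5,"tz":20,"rx":0,"ry":0,"rz":-0.513},{"claw":0.55,"tx":-297,"ty":5,"tz":20,"rx":0,"ry":0,"rz":-0.513},{"claw":0.55,"tx":-297,"ty":5,"tz":20,"rx":0,"ry":0,"rz":-0.513},{"claw":0.55,"tx":-297,"ty":5,"tz":20,"rx":0,"ry":0,"rz":-0.513},{"claw":0.55,"tx":-297,"ty":5,"tz":20,"rx":0,"ry":0,"rz":-0.513},{"claw":0.55,"tx":-297,"ty":5,"tz":20,"rx":0,"ry":0,"rz":-0.513},{"claw":0.55,"tx":-297,"ty":5,"tz":20,"rx":0,"ry":0,"rz":-0.513},{"claw":0.55,"tx":-297,"ty":5,"tz":20,"rx":0,"ry":0,"rz":-0.513},{"claw":0.55,"tx":-297,"ty":5,"tz":20,"rx":0,"ry":0,"rz":-0.513},{"claw":0.55,"tx":-297,"ty":5,"tz":20,"rx":0,"ry":0,"rz":-0.513}]'
cat > look.py <<'E'
from h import *
import sys
from rig import readout,viewer
o=readout.get_obs();print(o["time_s"],o["qpos"].round(3),o["eef_pos"].round(4),o["ft_force"].round(2))
M=tcpT(o)[:3,:3];print("tool x,y deg",np.degrees(np.arctan2(M[1,:2],M[0,:2])))
s=viewer.snapshot("wrist");P=cloud(s,tcpT(o)@s["T_tool_cam"]);Z=P[...,2]
cv2.imwrite(sys.argv[1],s["color"][...,::-1]);np.savez("w.npz",P=P,c=s["color"])
def reg(x0,x1,y0,y1): return (P[...,0]>x0)&(P[...,0]<x1)&(P[...,1]>y0)&(P[...,1]<y1)
E
python3 - pics/w2.png <<'E'
exec(open("look.py").read())
m=reg(.46,.57,.43,.51)&(Z>.105)&(Z<.135);print("handle",rect(P,m),np.nanmedian(Z[m]))
m=reg(.43,.6,.42,.52)&(Z>.018)&(Z<.030);print("stand",rect(P,m))
E
```

```text
time_s: 1.32
eef_pos: [0.5118, 0.4723, 0.1732]
tool_rot: [-0.064, 0.998, 0.0, 0.0]
ft_force: [0.0, -0.4, 0.0]
opening: 0.552
finger_force: 0.0
1.3167 [-8.080e-01  4.990e-01 -4.000e-03  1.272e+00  1.000e-03  1.370e+00
  8.870e-01] [0.5118 0.4723 0.1732] [ 0.03 -0.45  0.04]
tool x,y deg [-172.67906316   97.32093863]
handle (((512.8629150390625, 468.45782470703125), (43.67474365234375, 14.037100791931152), 10.029285430908203), 1266) 0.12160409154149292
stand (((512.7100830078125, 477.1095275878906), (134.59994506835938, 70.5383529663086), 10.200224876403809), 3042)
```

View pics/w2.png

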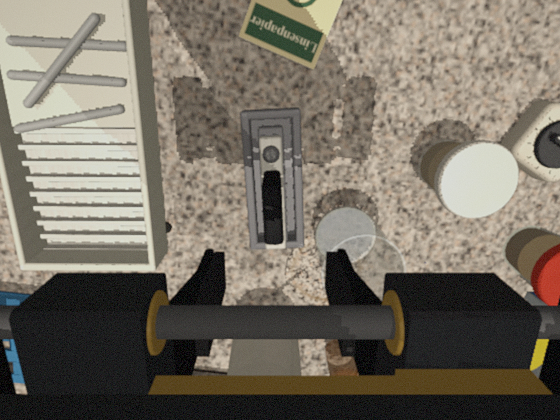

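The wrist view shows the rake handle at (272,207) standing in its stand, the tray at left and the beaker clear of the fingers' path. The handle is at (0.5129, 0.4685) with about 10° yaw. I'll descend and grip.

```bash
python3 -m handwheel '[{"claw":0.55,"tx":-0.5,"ty":-4,"tz":0,"rx":0,"ry":0,"rz":-0.045},{"claw":0.55,"tx":-0.5,"ty":-4,"tz":25,"rx":0,"ry":0,"rz":-0.045},{"claw":0.55,"tx":-0.5,"ty":-4,"tz":50,"rx":0,"ry":0,"rz":-0.045},{"claw":0.55,"tx":-0.5,"ty":-4,"tz":75,"rx":0,"ry":0,"rz":-0.045},{"claw":0.55,"tx":-0.5,"ty":-4,"tz":90,"rx":0,"ry":0,"rz":-0.045},{"claw":0.55,"tx":-0.5,"ty":-4,"tz":95,"rx":0,"ry":0,"rz":-0.045},{"claw":0.55,"tx":-0.5,"ty":-4,"tz":95,"rx":0,"ry":0,"rz":-0.045},{"claw":0,"tx":-0.5,"ty":-4,"tz":95,"rx":0,"ry":0,"rz":-0.045},{"claw":0,"tx":-0.5,"ty":-4,"tz":95,"rx":0,"ry":0,"rz":-0.045},{"claw":0,"tx":-0.5,"ty":-4,"tz":95,"rx":0,"ry":0,"rz":-0.045},{"claw":0,"tx":-0.5,"ty":-4,"tz":95,"rx":0,"ry":0,"rz":-0.045},{"claw":0,"tx":-0.5,"ty":-4,"tz":95,"rx":0,"ry":0,"rz":-0.045},{"claw":0,"tx":-0.5,"ty":-4,"tz":95,"rx":0,"ry":0,"rz":-0.045},{"claw":0,"tx":-0.5,"ty":-4,"tz":95,"rx":0,"ry":0,"rz":-0.045},{"claw":0,"tx":-0.5,"ty":-4,"tz":95,"rx":0,"ry":0,"rz":-0.045}]'
python3 - <<'E'
from h import *
d=np.load("w.npz");P=d["P"];Z=P[...,2]
m=(P[...,0]>.32)&(P[...,0]<.65)&(P[...,1]>.19)&(P[...,1]<.385)&(Z>.038)&(Z<.054)
print("tray rim wrist",rect(P,m))
s=np.load("side0.npz");P=cloud(s);Z=P[...,2]
m=(P[...,0]>.32)&(P[...,0]<.65)&(P[...,1]>.19)&(P[...,1]<.385)&(Z>.038)&(Z<.054)
print("tray rim side",rect(P,m))
from rig import readout
print(readout.get_obs())
E
```

```text
time_s: 2.62
eef_pos: [0.5138, 0.4677, 0.0782]
tool_rot: [-0.086, 0.996, 0.0, 0.0]
ft_force: [0.1, -0.1, 1.2]
opening: 0.158
finger_force: 29.9
tray rim wrist (((501.17108154296875, 291.0730895996094), (230.7271728515625, 128.8498077392578), 6.828771591186523), 6896)
tray rim side (((479.25567626953125, 292.0526123046875), (276.1095275878906, 133.24432373046875), 6.272823333740234), 1059)
{'time_s': 2.6167, 'qpos': array([-0.79382997,  0.55705504, -0.0148731 ,  1.38792764,  0.00835109,
        1.19613254,  0.93253238]), 'dq': array([-8.83471066e-04,  1.89238933e-03,  1.51455016e-03, -5.26072986e-05,
       -6.66098984e-04,  9.61504398e-04, -3.78750110e-04]), 'joint_torque': array([ 9.70289111e-02, -7.39693594e+01,  1.21310033e+00, -3.65580225e+01,
        5.13953960e-02,  1.16907824e-01,  1.81756509e-04]), 'eef_pos': array([0.51379845, 0.46770489, 0.07823618]), 'tool_rot': array([-8.55168258e-02,  9.96336689e-01,  2.12128628e-04,  1.72322332e-04]), 'ft_force': array([ 0.10410687, -0.09254132,  1.24160882]), 'moment': array([0.0689219 , 0.0163488 , 0.09751369]), 'finger_force': 29.896538257598877, 'opening': 0.15845221400987694}
```

Gripped at an opening of 13.8 mm. Next I lift, turn by −93° and carry the rake over the near end of the apron.

```bash
python3 -m handwheel '[{"claw":0,"tx":0,"ty":0,"tz":-15,"rx":0,"ry":0,"rz":0},{"claw":0,"tx":0,"ty":0,"tz":-40,"rx":0,"ry":0,"rz":0},{"claw":0,"tx":0,"ty":0,"tz":-70,"rx":0,"ry":0,"rz":0},{"claw":0,"tx":0,"ty":0,"tz":-100,"rx":0,"ry":0,"rz":0},{"claw":0,"tx":12,"ty":-11,"tz":-105,"rx":0,"ry":0,"rz":0.11},{"claw":0,"tx":24,"ty":-22,"tz":-105,"rx":0,"ry":0,"rz":0.22},{"claw":0,"tx":36,"ty":-33,"tz":-105,"rx":0,"ry":0,"rz":0.33},{"claw":0,"tx":48,"ty":-44,"tz":-105,"rx":0,"ry":0,"rz":0.44},{"claw":0,"tx":60,"ty":-55,"tz":-105,"rx":0,"ry":0,"rz":0.55},{"claw":0,"tx":72,"ty":-67,"tz":-105,"rx":0,"ry":0,"rz":0.66},{"claw":0,"tx":84,"ty":-78,"tz":-105,"rx":0,"ry":0,"rz":0.77},{"claw":0,"tx":96,"ty":-89,"tz":-105,"rx":0,"ry":0,"rz":0.88},{"claw":0,"tx":108,"ty":-100,"tz":-105,"rx":0,"ry":0,"rz":0.99},{"claw":0,"tx":120,"ty":-111,"tz":-105,"rx":0,"ry":0,"rz":1.1},{"claw":0,"tx":132,"ty":-122,"tz":-105,"rx":0,"ry":0,"rz":1.21},{"claw":0,"tx":144,"ty":-133,"tz":-105,"rx":0,"ry":0,"rz":1.32},{"claw":0,"tx":156,"ty":-144,"tz":-105,"rx":0,"ry":0,"rz":1.43},{"claw":0,"tx":168,"ty":-155,"tz":-105,"rx":0,"ry":0,"rz":1.54},{"claw":0,"tx":174.6,"ty":-161.7,"tz":-105,"rx":0,"ry":0,"rz":1.621},{"claw":0,"tx":174.6,"ty":-161.7,"tz":-105,"rx":0,"ry":0,"rz":1.621}]'
python3 - pics/w3.png <<'E'
exec(open("look.py").read())
m=reg(.30,.65,.19,.385)&(Z>.038)&(Z<.054);print("tray rim wrist",rect(P,m))
s=viewer.snapshot("scene");w=s["color"][...,::-1]
a=cv2.imread("pics/w3.png");cv2.imwrite("pics/c3.png",cv2.resize(np.hstack([a,w]),None,fx=.71,fy=.71))
E
```

```text
time_s: 4.28
eef_pos: [0.3684, 0.277, 0.1829]
tool_rot: [0.665, 0.747, -0.0, -0.0]
ft_force: [0.3, -0.5, -1.0]
opening: 0.157
finger_force: 29.9
4.2833 [-0.889 -0.03   0.143  1.895  0.004  1.277 -0.631] [0.3684 0.277  0.1829] [ 0.35 -0.47 -1.04]
tool x,y deg [96.64154909  6.64154578]
tray rim wrist (((478.70611572265625, 288.99261474609375), (276.85345458984375, 127.93689727783203), 6.988032817840576), 8356)
```

View pics/c3.png

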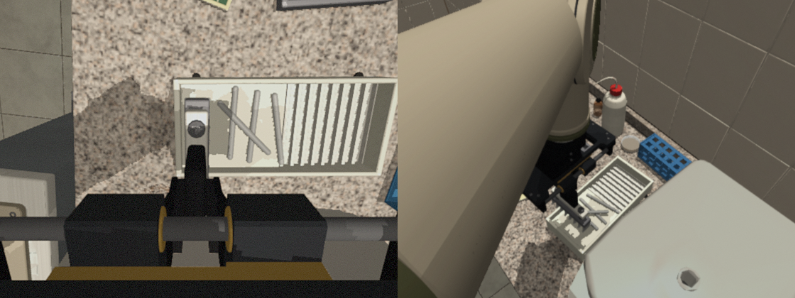

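The wrist picture (left) shows the rake over the near end of the apron at (197,120), clear of the rods, which start at about x=220. The scene view shows the arm clear of the machine. I'll check the comb's sideways offset against the tray in this same cloud.

```bash
python3 - <<'E'
from h import *
d=np.load("w.npz");P=d["P"].reshape(-1,3);P=P[np.isfinite(P[:,2])]
th=np.radians(6.95);u=np.array([np.cos(th),np.sin(th)]);n=np.array([-u[1],u[0]])
tcp=np.array([.3684,.2770]);C=np.array([.4787,.2890])
print("tcp tray x,y",(tcp-C)@u*1000+10,(tcp-C)@n*1000)
xt=(P[:,:2]-C)@u*1000+10;yt=(P[:,:2]-C)@n*1000
# comb +y end by height
for z0 in np.arange(.105,.185,.005):
    k=(P[:,2]>z0)&(P[:,2]<z0+.005)&(abs(xt+100)<40)&(yt>15)&(yt<90)
    if k.sum()>5: print(round(z0,3),k.sum(),"y",np.percentile(yt[k],[1,99]).round(1),"x",np.percentile(xt[k],[2,98]).round(1))
# walls inner/outer
k=(P[:,2]>.038)&(P[:,2]<.054)&(xt>-60)&(xt<130)
for sgn in(1,-1):
    kk=k&(sgn*yt>50);print("wall",sgn,np.percentile(yt[kk],[1,50,99]).round(1))
# rods on apron
k=(P[:,2]>.0295)&(P[:,2]<.045)&(abs(yt)<52)&(xt>-85)&(xt<14);print("rods x",np.percentile(xt[k],[0.5,99.5]),"y",np.percentile(yt[k],[.5,99.5]))
E
```

```text
tcp tray x,y -100.9415670072813 1.4348205354392396
0.11 36 y [19.1 50.2] x [-112.1  -86.7]
0.115 25 y [20.  50.3] x [-111.2  -86.8]
0.135 34 y [51.  52.6] x [-109.3  -89.3]
0.14 63 y [30.  52.6] x [-110.9  -88.9]
0.145 565 y [17.2 52.3] x [-110.1  -89.1]
0.165 38 y [45.9 47.6] x [-108.3  -91.7]
0.17 742 y [16.  47.4] x [-109.2  -91.5]
0.175 737 y [18.1 46.1] x [-108.   -92.4]
0.18 272 y [19.  41.1] x [-106.7  -94.4]
wall 1 [57.9 61.2 63.9]
wall -1 [-63.5 -59.  -57.5]
rods x [-72.47661495  13.51728595] y [-47.11614686  50.31226325]
```

In the wrist frame the comb end is at +52.6 mm, so the rake is centred to within 1 mm. I'll lower to just above the apron, then feel for it.

```bash
python3 -m handwheel '[{"claw":0,"tx":0,"ty":0,"tz":20,"rx":0,"ry":0,"rz":0.005},{"claw":0,"tx":0,"ty":0,"tz":40,"rx":0,"ry":0,"rz":0.005},{"claw":0,"tx":0,"ty":0,"tz":60,"rx":0,"ry":0,"rz":0.005},{"claw":0,"tx":0,"ty":0,"tz":72,"rx":0,"ry":0,"rz":0.005},{"claw":0,"tx":0,"ty":0,"tz":78,"rx":0,"ry":0,"rz":0.005},{"claw":0,"tx":0,"ty":0,"tz":80,"rx":0,"ry":0,"rz":0.005},{"claw":0,"tx":0,"ty":0,"tz":80,"rx":0,"ry":0,"rz":0.005},{"claw":0,"tx":0,"ty":0,"tz":80,"rx":0,"ry":0,"rz":0.005}]'
cat > f.py <<'E'
from rig import readout
import numpy as np
o=readout.get_obs();d=o["eef_pos"]
C=np.array([.4787,.2890]);th=np.radians(6.95);u=np.array([np.cos(th),np.sin(th)]);n=np.array([-u[1],u[0]])
print("F",o["ft_force"].round(2),"M",o["moment"].round(3),"xyz",d.round(5),"tray",((d[:2]-C)@u*1000+10).round(2),((d[:2]-C)@n*1000).round(2),"q",o["tool_rot"].round(4),o["time_s"])
E
python3 f.py; python3 -m handwheel '[{"claw":0,"tx":0,"ty":0,"tz":1,"rx":0,"ry":0,"rz":0},{"claw":0,"tx":0,"ty":0,"tz":1,"rx":0,"ry":0,"rz":0}]';python3 f.py;  python3 -m handwheel '[{"claw":0,"tx":0,"ty":0,"tz":1,"rx":0,"ry":0,"rz":0},{"claw":0,"tx":0,"ty":0,"tz":1,"rx":0,"ry":0,"rz":0}]'; python3 f.py
```

```text
time_s: 5.05
eef_pos: [0.3697, 0.279, 0.1037]
tool_rot: [0.665, 0.747, 0.001, 0.0]
ft_force: [0.6, -0.1, -0.7]
opening: 0.156
finger_force: 29.9
F [ 0.56 -0.07 -0.74] M [-0.122  0.011  0.036] xyz [0.3697  0.27899 0.10367] tray -99.41 3.26 q [6.646e-01 7.472e-01 6.000e-04 0.000e+00] 5.05
time_s: 5.22
eef_pos: [0.3696, 0.2788, 0.1025]
tool_rot: [0.665, 0.747, 0.001, -0.0]
ft_force: [0.5, 0.1, -1.4]
opening: 0.159
finger_force: 29.9
F [ 0.5   0.05 -1.37] M [-0.046  0.071 -0.001] xyz [0.36955 0.2788  0.10253] tray -99.58 3.08 q [ 6.648e-01  7.470e-01  6.000e-04 -0.000e+00] 5.2167
time_s: 5.38
eef_pos: [0.3693, 0.2786, 0.1011]
tool_rot: [0.665, 0.747, 0.0, -0.0]
ft_force: [-0.3, -0.4, -1.3]
opening: 0.158
finger_force: 29.9
F [-0.32 -0.43 -1.29] M [-0.142  0.042  0.065] xyz [0.36927 0.27855 0.1011 ] tray -99.89 2.87 q [ 6.649e-01  7.469e-01  2.000e-04 -0.000e+00] 5.3833
```

```bash
python3 -m handwheel '[{"claw":0,"tx":-1,"ty":0,"tz":1,"rx":0,"ry":0,"rz":0},{"claw":0,"tx":-1,"ty":0,"tz":1,"rx":0,"ry":0,"rz":0},{"claw":0,"tx":-1,"ty":0,"tz":1,"rx":0,"ry":0,"rz":0}]';python3 f.py;  python3 -m handwheel '[{"claw":0,"tx":0,"ty":0,"tz":0.6,"rx":0,"ry":0,"rz":0},{"claw":0,"tx":0,"ty":0,"tz":0.6,"rx":0,"ry":0,"rz":0},{"claw":0,"tx":0,"ty":0,"tz":0.6,"rx":0,"ry":0,"rz":0}]'; python3 f.py;  python3 -m handwheel '[{"claw":0,"tx":0,"ty":0,"tz":0.4,"rx":0,"ry":0,"rz":0},{"claw":0,"tx":0,"ty":0,"tz":0.4,"rx":0,"ry":0,"rz":0},{"claw":0,"tx":0,"ty":0,"tz":0.4,"rx":0,"ry":0,"rz":0}]'; python3 f.py
```

```text
time_s: 5.63
eef_pos: [0.3693, 0.2774, 0.0999]
tool_rot: [0.665, 0.747, -0.0, -0.0]
ft_force: [0.4, 0.8, -3.2]
opening: 0.155
finger_force: 29.9
F [ 0.38  0.81 -3.17] M [-0.081  0.031 -0.029] xyz [0.36931 0.27737 0.09992] tray -99.99 1.7 q [ 0.665   0.7469 -0.     -0.    ] 5.6333
time_s: 5.88
eef_pos: [0.3693, 0.2775, 0.0993]
tool_rot: [0.665, 0.747, 0.0, -0.0]
ft_force: [1.5, -0.8, -1.9]
opening: 0.16
finger_force: 29.9
F [ 1.52 -0.83 -1.93] M [-0.048 -0.015  0.056] xyz [0.36929 0.27749 0.09932] tray -100.0 1.81 q [ 0.6649  0.7469  0.     -0.    ] 5.8833
time_s: 6.13
eef_pos: [0.3694, 0.2776, 0.0991]
tool_rot: [0.665, 0.747, 0.0, -0.0]
ft_force: [0.4, 0.2, 0.5]
opening: 0.158
finger_force: 29.9
F [0.44 0.18 0.48] M [-0.175  0.117 -0.038] xyz [0.36942 0.27757 0.09913] tray -99.86 1.88 q [ 6.649e-01  7.469e-01  2.000e-04 -0.000e+00] 6.1333
```

Contact came at TCP z≈0.0993 (soles at 0.026), as expected. I'll add 0.3 mm for about 4 N and start combing along +ty.

```bash
python3 -m handwheel '[{"claw":0,"tx":0,"ty":0,"tz":0.3,"rx":0,"ry":0,"rz":-0.005},{"claw":0,"tx":0,"ty":1,"tz":0.3,"rx":0,"ry":0,"rz":-0.005},{"claw":0,"tx":0,"ty":3,"tz":0.3,"rx":0,"ry":0,"rz":-0.005},{"claw":0,"tx":0,"ty":5,"tz":0.3,"rx":0,"ry":0,"rz":-0.005},{"claw":0,"tx":0,"ty":7,"tz":0.3,"rx":0,"ry":0,"rz":-0.005},{"claw":0,"tx":0,"ty":9,"tz":0.3,"rx":0,"ry":0,"rz":-0.005},{"claw":0,"tx":0,"ty":11,"tz":0.3,"rx":0,"ry":0,"rz":-0.005},{"claw":0,"tx":0,"ty":13,"tz":0.3,"rx":0,"ry":0,"rz":-0.005},{"claw":0,"tx":0,"ty":15,"tz":0.3,"rx":0,"ry":0,"rz":-0.005},{"claw":0,"tx":0,"ty":17,"tz":0.3,"rx":0,"ry":0,"rz":-0.005},{"claw":0,"tx":0,"ty":19,"tz":0.3,"rx":0,"ry":0,"rz":-0.005},{"claw":0,"tx":0.1,"ty":21,"tz":0.3,"rx":0,"ry":0,"rz":-0.005},{"claw":0,"tx":0.1,"ty":23,"tz":0.3,"rx":0,"ry":0,"rz":-0.005},{"claw":0,"tx":0.1,"ty":25,"tz":0.3,"rx":0,"ry":0,"rz":-0.005},{"claw":0,"tx":0.1,"ty":27,"tz":0.3,"rx":0,"ry":0,"rz":-0.005},{"claw":0,"tx":0.1,"ty":29,"tz":0.3,"rx":0,"ry":0,"rz":-0.005},{"claw":0,"tx":0.1,"ty":30,"tz":0.3,"rx":0,"ry":0,"rz":-0.005}]';python3 f.py
```

```text
time_s: 7.55
eef_pos: [0.3994, 0.2811, 0.0986]
tool_rot: [0.663, 0.749, 0.0, -0.0]
ft_force: [-1.4, -0.1, 3.3]
opening: 0.158
finger_force: 29.9
F [-1.42 -0.08  3.26] M [-0.14   0.657  0.035] xyz [0.39938 0.28108 0.09864] tray -69.69 1.74 q [ 6.631e-01  7.486e-01  1.000e-04 -0.000e+00] 7.55
```

```bash
python3 -m handwheel '[{"claw":0,"tx":0,"ty":2,"tz":-0.1,"rx":0,"ry":0,"rz":0},{"claw":0,"tx":0,"ty":4,"tz":-0.1,"rx":0,"ry":0,"rz":0},{"claw":0,"tx":0,"ty":6,"tz":-0.1,"rx":0,"ry":0,"rz":0},{"claw":0,"tx":0,"ty":8,"tz":-0.1,"rx":0,"ry":0,"rz":0},{"claw":0,"tx":0,"ty":10,"tz":-0.1,"rx":0,"ry":0,"rz":0},{"claw":0,"tx":0,"ty":12,"tz":-0.1,"rx":0,"ry":0,"rz":0},{"claw":0,"tx":0,"ty":14,"tz":-0.1,"rx":0,"ry":0,"rz":0},{"claw":0,"tx":0,"ty":16,"tz":-0.1,"rx":0,"ry":0,"rz":0},{"claw":0,"tx":0,"ty":18,"tz":-0.1,"rx":0,"ry":0,"rz":0},{"claw":0,"tx":0,"ty":20,"tz":-0.1,"rx":0,"ry":0,"rz":0}]';python3 f.py; python3 -m handwheel '[{"claw":0,"tx":0,"ty":2,"tz":0,"rx":0,"ry":0,"rz":0},{"claw":0,"tx":0,"ty":4,"tz":0,"rx":0,"ry":0,"rz":0},{"claw":0,"tx":0,"ty":6,"tz":0,"rx":0,"ry":0,"rz":0},{"claw":0,"tx":0,"ty":8,"tz":0,"rx":0,"ry":0,"rz":0},{"claw":0,"tx":0,"ty":10,"tz":0,"rx":0,"ry":0,"rz":0},{"claw":0,"tx":0,"ty":12,"tz":0,"rx":0,"ry":0,"rz":0},{"claw":0,"tx":0,"ty":14,"tz":0,"rx":0,"ry":0,"rz":0},{"claw":0,"tx":0,"ty":16,"tz":0,"rx":0,"ry":0,"rz":0},{"claw":0,"tx":0,"ty":18,"tz":0,"rx":0,"ry":0,"rz":0},{"claw":0,"tx":0,"ty":20,"tz":0,"rx":0,"ry":0,"rz":0}]';python3 f.py
python3 - pics/w4.png <<'E'
exec(open("look.py").read())
E
```

```text
time_s: 8.38
eef_pos: [0.4192, 0.2835, 0.0987]
tool_rot: [0.663, 0.749, 0.0, -0.0]
ft_force: [-1.3, -0.7, 2.9]
opening: 0.156
finger_force: 29.9
F [-1.33 -0.65  2.89] M [-0.167  0.649  0.006] xyz [0.41917 0.28349 0.09874] tray -49.76 1.73 q [ 0.6631  0.7486  0.     -0.    ] 8.3833
time_s: 9.22
eef_pos: [0.439, 0.2859, 0.0987]
tool_rot: [0.663, 0.749, -0.0, -0.0]
ft_force: [-0.9, -0.2, 3.0]
opening: 0.159
finger_force: 29.9
F [-0.88 -0.22  2.97] M [-0.161  0.68   0.04 ] xyz [0.43896 0.28588 0.09873] tray -29.82 1.72 q [ 0.6631  0.7486 -0.     -0.    ] 9.2167
9.2167 [-0.833  0.184  0.187  1.856 -0.038  1.106 -0.511] [0.439  0.2859 0.0987] [-0.88 -0.22  2.97]
tool x,y deg [96.93180241  6.93180261]
```

View pics/w4.png

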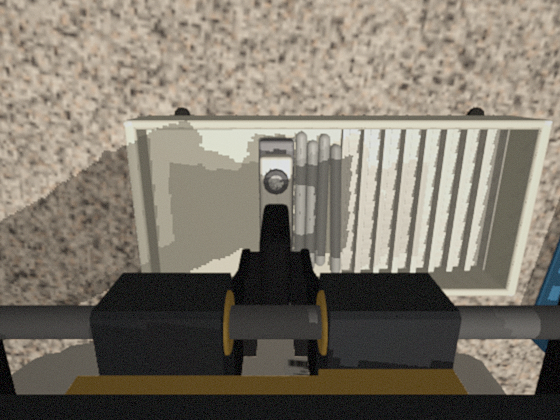

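The wrist view shows all four rods squared up ahead of the comb, at x≈300–345 and y≈130–270. I'll get a rough slope prior from this cloud while continuing.

```bash
python3 - <<'E'
from h import *
P=np.load("w.npz")["P"].reshape(-1,3);P=P[np.isfinite(P[:,2])]
C=np.array([.4787,.2890]);th=np.radians(6.95);u=np.array([np.cos(th),np.sin(th)]);n=np.array([-u[1],u[0]])
xt=(P[:,:2]-C)@u*1000+10;yt=(P[:,:2]-C)@n*1000
k=(abs(yt)<45)
a=[]
for i in range(2,8):
    c=16.5+10.5+15*i+7.5
    kk=k&(abs(xt-c)<1.5);z=np.median(P[kk,2])*1000;a.append((c,z));print(c,kk.sum(),z.round(2),np.percentile(P[kk,2]*1000,90).round(2))
a=np.array(a);print(np.polyfit(a[:,0],a[:,1],1))
kk=k&(xt<-60)&(xt>-110)&(yt>0);print("apron",np.median(P[kk,2]))
E
python3 -m handwheel '[{"claw":0,"tx":0,"ty":1.5,"tz":0,"rx":0,"ry":0,"rz":0},{"claw":0,"tx":0,"ty":3,"tz":0,"rx":0,"ry":0,"rz":0},{"claw":0,"tx":0,"ty":4.5,"tz":0,"rx":0,"ry":0,"rz":0},{"claw":0,"tx":0,"ty":6,"tz":0,"rx":0,"ry":0,"rz":0},{"claw":0,"tx":0,"ty":7.5,"tz":0,"rx":0,"ry":0,"rz":0},{"claw":0,"tx":0,"ty":9,"tz":0,"rx":0,"ry":0,"rz":0},{"claw":0,"tx":0,"ty":10.5,"tz":0,"rx":0,"ry":0,"rz":0},{"claw":0,"tx":0,"ty":12,"tz":0,"rx":0,"ry":0,"rz":0},{"claw":0,"tx":0,"ty":13.5,"tz":0,"rx":0,"ry":0,"rz":0},{"claw":0,"tx":0,"ty":15,"tz":0,"rx":0,"ry":0,"rz":0},{"claw":0,"tx":0,"ty":16.5,"tz":0,"rx":0,"ry":0,"rz":0},{"claw":0,"tx":0,"ty":18,"tz":0,"rx":0,"ry":0,"rz":0},{"claw":0,"tx":0,"ty":19.5,"tz":0,"rx":0,"ry":0,"rz":0},{"claw":0,"tx":0,"ty":21,"tz":0,"rx":0,"ry":0,"rz":0},{"claw":0,"tx":0,"ty":22.5,"tz":0,"rx":0,"ry":0,"rz":0},{"claw":0,"tx":0,"ty":24,"tz":0,"rx":0,"ry":0,"rz":0},{"claw":0,"tx":0,"ty":25.5,"tz":0,"rx":0,"ry":0,"rz":0},{"claw":0,"tx":0,"ty":27,"tz":0,"rx":0,"ry":0,"rz":0},{"claw":0,"tx":0,"ty":28.5,"tz":0,"rx":0,"ry":0,"rz":0},{"claw":0,"tx":0,"ty":30,"tz":0,"rx":0,"ry":0,"rz":0}]';python3 f.py
```

```text
64.5 447 23.62 24.43
79.5 437 22.49 23.3
94.5 420 21.46 22.2
109.5 413 20.29 21.17
124.5 425 19.35 20.07
139.5 3507 33.16 45.29
[ 0.07072427 16.18309049]
apron 0.21711512843132877
time_s: 10.93
eef_pos: [0.4688, 0.2895, 0.0987]
tool_rot: [0.663, 0.749, 0.0, 0.0]
ft_force: [-1.0, -1.3, 2.8]
opening: 0.16
finger_force: 30.0
F [-0.97 -1.28  2.76] M [-0.144  0.534 -0.019] xyz [0.46878 0.28951 0.09875] tray 0.21 1.71 q [6.631e-01 7.486e-01 1.000e-04 0.000e+00] 10.9333
```

The prior is about 7.1% down (4°). I'll go to the edge, then tip the rake about it so the soles lie flat on the bed, and check the force.

```bash
python3 -m handwheel '[{"claw":0,"tx":0,"ty":1.5,"tz":0,"rx":0,"ry":0,"rz":0},{"claw":0,"tx":0,"ty":3,"tz":0,"rx":0,"ry":0,"rz":0},{"claw":0,"tx":0,"ty":4.5,"tz":0,"rx":0,"ry":0,"rz":0},{"claw":0,"tx":0,"ty":6,"tz":0,"rx":0,"ry":0,"rz":0},{"claw":0,"tx":0,"ty":7.5,"tz":0,"rx":0,"ry":0,"rz":0},{"claw":0,"tx":0,"ty":9,"tz":0,"rx":0,"ry":0,"rz":0},{"claw":0,"tx":0,"ty":10.5,"tz":0,"rx":0,"ry":0,"rz":0},{"claw":0,"tx":0,"ty":12,"tz":0,"rx":0,"ry":0,"rz":0},{"claw":0,"tx":0,"ty":13.5,"tz":0,"rx":0,"ry":0,"rz":0},{"claw":0,"tx":0,"ty":15,"tz":0,"rx":0,"ry":0,"rz":0},{"claw":0,"tx":0,"ty":16.5,"tz":0,"rx":0,"ry":0,"rz":0}]';python3 f.py
python3 -m handwheel '[{"claw":0,"tx":0,"ty":1.05,"tz":0.01,"rx":0.009,"ry":0,"rz":0},{"claw":0,"tx":0,"ty":2.1,"tz":0.03,"rx":0.018,"ry":0,"rz":0},{"claw":0,"tx":0,"ty":3.15,"tz":0.06,"rx":0.027,"ry":0,"rz":0},{"claw":0,"tx":0,"ty":4.2,"tz":0.11,"rx":0.0355,"ry":0,"rz":0}]'; python3 f.py
```

```text
time_s: 11.85
eef_pos: [0.4846, 0.2915, 0.0986]
tool_rot: [0.663, 0.749, -0.0, -0.0]
ft_force: [-4.3, 0.9, 3.7]
opening: 0.157
finger_force: 30.2
F [-4.3   0.9   3.67] M [-0.232  1.313  0.044] xyz [0.48456 0.29147 0.09861] tray 16.12 1.74 q [ 6.630e-01  7.486e-01 -4.000e-04 -3.000e-04] 11.85
time_s: 12.18
eef_pos: [0.4895, 0.292, 0.0987]
tool_rot: [0.663, 0.748, -0.013, -0.012]
ft_force: [-1.3, 0.8, 2.6]
opening: 0.16
finger_force: 30.0
F [-1.3   0.81  2.57] M [-0.106  0.497 -0.001] xyz [0.48953 0.29202 0.09868] tray 21.12 1.68 q [ 0.663   0.7484 -0.0134 -0.012 ] 12.1833
```

```bash
python3 -m handwheel '[{"claw":0,"tx":0,"ty":1.05,"tz":0.02,"rx":0.009,"ry":0,"rz":0},{"claw":0,"tx":0,"ty":2.1,"tz":0.055,"rx":0.018,"ry":0,"rz":0},{"claw":0,"tx":0,"ty":3.15,"tz":0.11,"rx":0.0265,"ry":0,"rz":0},{"claw":0,"tx":0,"ty":4.2,"tz":0.17,"rx":0.0355,"ry":0,"rz":0},{"claw":0,"tx":0,"ty":4.2,"tz":0.17,"rx":0.0355,"ry":0,"rz":0}]'; python3 f.py
python3 -m handwheel '[{"claw":0,"tx":0,"ty":1,"tz":0,"rx":0,"ry":0,"rz":0},{"claw":0,"tx":0,"ty":2,"tz":0,"rx":0,"ry":0,"rz":0},{"claw":0,"tx":0,"ty":3,"tz":0,"rx":0,"ry":0,"rz":0},{"claw":0,"tx":0,"ty":4,"tz":0,"rx":0,"ry":0,"rz":0},{"claw":0,"tx":0,"ty":5,"tz":0,"rx":0,"ry":0,"rz":0}]'; python3 f.py
```

```text
time_s: 12.6
eef_pos: [0.4938, 0.2925, 0.0983]
tool_rot: [0.663, 0.748, -0.027, -0.024]
ft_force: [-1.7, 0.5, 4.3]
opening: 0.157
finger_force: 30.0
F [-1.74  0.54  4.28] M [-0.01   0.438 -0.081] xyz [0.49384 0.29248 0.09829] tray 25.45 1.63 q [ 0.6628  0.748  -0.0267 -0.0237] 12.6
time_s: 13.02
eef_pos: [0.4983, 0.2932, 0.098]
tool_rot: [0.663, 0.748, -0.026, -0.024]
ft_force: [-1.8, 0.2, 3.4]
opening: 0.157
finger_force: 30.0
F [-1.79  0.24  3.37] M [-0.192  0.504  0.039] xyz [0.49834 0.29318 0.09802] tray 30.0 1.77 q [ 0.6626  0.7481 -0.0264 -0.0235] 13.0167
```

```bash
python3 -m handwheel '[{"claw":0,"tx":0,"ty":1.2,"tz":0,"rx":0,"ry":0,"rz":0},{"claw":0,"tx":0,"ty":2.4,"tz":0,"rx":0,"ry":0,"rz":0},{"claw":0,"tx":0,"ty":3.6,"tz":0,"rx":0,"ry":0,"rz":0},{"claw":0,"tx":0,"ty":4.8,"tz":0,"rx":0,"ry":0,"rz":0},{"claw":0,"tx":0,"ty":6,"tz":0,"rx":0,"ry":0,"rz":0}]'; python3 f.py
python3 -m handwheel '[{"claw":0,"tx":0,"ty":1.2,"tz":0,"rx":0,"ry":0,"rz":0},{"claw":0,"tx":0,"ty":2.4,"tz":0,"rx":0,"ry":0,"rz":0},{"claw":0,"tx":0,"ty":3.6,"tz":0,"rx":0,"ry":0,"rz":0},{"claw":0,"tx":0,"ty":4.8,"tz":0,"rx":0,"ry":0,"rz":0},{"claw":0,"tx":0,"ty":6,"tz":0,"rx":0,"ry":0,"rz":0}]'; python3 f.py
```

```text
time_s: 13.43
eef_pos: [0.5042, 0.2939, 0.0975]
tool_rot: [0.663, 0.748, -0.027, -0.024]
ft_force: [-0.1, -0.3, 3.9]
opening: 0.158
finger_force: 30.0
F [-0.09 -0.25  3.85] M [-0.129  0.407 -0.036] xyz [0.50416 0.29387 0.09753] tray 35.86 1.75 q [ 0.6626  0.7481 -0.0267 -0.0236] 13.4333
time_s: 13.85
eef_pos: [0.5103, 0.2946, 0.0971]
tool_rot: [0.663, 0.748, -0.026, -0.024]
ft_force: [-0.9, 0.2, 2.2]
opening: 0.16
finger_force: 30.0
F [-0.94  0.21  2.19] M [-0.172  0.428 -0.024] xyz [0.51031 0.29456 0.09713] tray 42.05 1.7 q [ 0.6626  0.7481 -0.0265 -0.0235] 13.85
```

```bash
python3 -m handwheel '[{"claw":0,"tx":0,"ty":1.2,"tz":0,"rx":0,"ry":0,"rz":0},{"claw":0,"tx":0,"ty":2.4,"tz":0,"rx":0,"ry":0,"rz":0},{"claw":0,"tx":0,"ty":3.6,"tz":0,"rx":0,"ry":0,"rz":0},{"claw":0,"tx":0,"ty":4.8,"tz":0,"rx":0,"ry":0,"rz":0},{"claw":0,"tx":0,"ty":6,"tz":0,"rx":0,"ry":0,"rz":0}]'|grep ft; 
python3 -m handwheel '[{"claw":0,"tx":0,"ty":1.2,"tz":0,"rx":0,"ry":0,"rz":0},{"claw":0,"tx":0,"ty":2.4,"tz":0,"rx":0,"ry":0,"rz":0},{"claw":0,"tx":0,"ty":3.6,"tz":0,"rx":0,"ry":0,"rz":0},{"claw":0,"tx":0,"ty":4.8,"tz":0,"rx":0,"ry":0,"rz":0},{"claw":0,"tx":0,"ty":6,"tz":0,"rx":0,"ry":0,"rz":0}]'|grep ft; python3 f.py
```

```text
ft_force: [-2.4, -0.6, 4.2]
ft_force: [-0.9, -1.0, 2.5]
F [-0.94 -1.04  2.55] M [-0.106  0.456  0.005] xyz [0.52226 0.29602 0.09629] tray 54.09 1.69 q [ 0.6626  0.7481 -0.0264 -0.0235] 14.6833
```

```bash
python3 -m handwheel '[{"claw":0,"tx":0,"ty":1.2,"tz":0,"rx":0,"ry":0,"rz":0},{"claw":0,"tx":0,"ty":2.4,"tz":0,"rx":0,"ry":0,"rz":0},{"claw":0,"tx":0,"ty":3.6,"tz":0,"rx":0,"ry":0,"rz":0},{"claw":0,"tx":0,"ty":4.8,"tz":0,"rx":0,"ry":0,"rz":0},{"claw":0,"tx":0,"ty":6,"tz":0,"rx":0,"ry":0,"rz":0}]'|grep ft; 
python3 -m handwheel '[{"claw":0,"tx":0,"ty":1.2,"tz":0,"rx":0,"ry":0,"rz":0},{"claw":0,"tx":0,"ty":2.4,"tz":0,"rx":0,"ry":0,"rz":0},{"claw":0,"tx":0,"ty":3.6,"tz":0,"rx":0,"ry":0,"rz":0},{"claw":0,"tx":0,"ty":4.8,"tz":0,"rx":0,"ry":0,"rz":0},{"claw":0,"tx":0,"ty":6,"tz":0,"rx":0,"ry":0,"rz":0}]'|grep ft;python3 -m handwheel '[{"claw":0,"tx":0,"ty":1.2,"tz":0,"rx":0,"ry":0,"rz":0},{"claw":0,"tx":0,"ty":2.4,"tz":0,"rx":0,"ry":0,"rz":0},{"claw":0,"tx":0,"ty":3.6,"tz":0,"rx":0,"ry":0,"rz":0},{"claw":0,"tx":0,"ty":4.8,"tz":0,"rx":0,"ry":0,"rz":0},{"claw":0,"tx":0,"ty":6,"tz":0,"rx":0,"ry":0,"rz":0}]'|grep ft; python3 f.py
```

```text
ft_force: [-1.6, -0.4, 1.9]
ft_force: [-1.3, -0.3, 3.9]
ft_force: [-2.0, -0.2, 4.3]
F [-2.   -0.21  4.29] M [-0.123  0.467 -0.002] xyz [0.53997 0.29818 0.09499] tray 71.93 1.7 q [ 0.6626  0.7481 -0.0265 -0.0236] 15.9333
```

```bash
python3 - pics/w5.png <<'E'
exec(open("look.py").read())
E
```

```text
15.9333 [-0.726  0.438  0.218  1.545 -0.127  1.236 -0.358] [0.54   0.2982 0.095 ] [-2.   -0.21  4.29]
tool x,y deg [96.93234579  6.93265291]
```

View pics/w5.png

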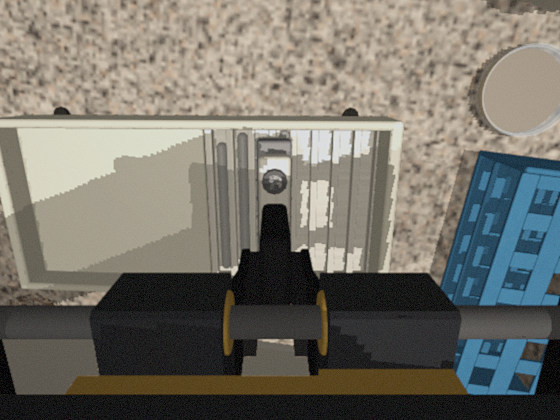

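Two rods are already in their grooves behind the comb, at x≈222 and 243, and no rod is jammed ahead. Continuing.

```bash
python3 -m handwheel '[{"claw":0,"tx":0,"ty":1.2,"tz":0,"rx":0,"ry":0,"rz":0},{"claw":0,"tx":0,"ty":2.4,"tz":0,"rx":0,"ry":0,"rz":0},{"claw":0,"tx":0,"ty":3.6,"tz":0,"rx":0,"ry":0,"rz":0},{"claw":0,"tx":0,"ty":4.8,"tz":0,"rx":0,"ry":0,"rz":0},{"claw":0,"tx":0,"ty":6,"tz":0,"rx":0,"ry":0,"rz":0},{"claw":0,"tx":0,"ty":7.2,"tz":0,"rx":0,"ry":0,"rz":0}]'|grep ft; 
python3 -m handwheel '[{"claw":0,"tx":0,"ty":1.2,"tz":0,"rx":0,"ry":0,"rz":0},{"claw":0,"tx":0,"ty":2.4,"tz":0,"rx":0,"ry":0,"rz":0},{"claw":0,"tx":0,"ty":3.6,"tz":0,"rx":0,"ry":0,"rz":0},{"claw":0,"tx":0,"ty":4.8,"tz":0,"rx":0,"ry":0,"rz":0},{"claw":0,"tx":0,"ty":6,"tz":0,"rx":0,"ry":0,"rz":0},{"claw":0,"tx":0,"ty":7.2,"tz":0,"rx":0,"ry":0,"rz":0}]'|grep ft;python3 -m handwheel '[{"claw":0,"tx":0,"ty":1.2,"tz":0,"rx":0,"ry":0,"rz":0},{"claw":0,"tx":0,"ty":2.4,"tz":0,"rx":0,"ry":0,"rz":0},{"claw":0,"tx":0,"ty":3.6,"tz":0,"rx":0,"ry":0,"rz":0},{"claw":0,"tx":0,"ty":4.8,"tz":0,"rx":0,"ry":0,"rz":0},{"claw":0,"tx":0,"ty":6,"tz":0,"rx":0,"ry":0,"rz":0},{"claw":0,"tx":0,"ty":7.2,"tz":0,"rx":0,"ry":0,"rz":0}]'|grep ft; python3 f.py
```

```text
ft_force: [-0.9, -0.0, 3.2]
ft_force: [-0.8, 0.3, 2.9]
ft_force: [-1.5, -0.0, 3.1]
F [-1.54 -0.03  3.11] M [-0.115  0.469  0.006] xyz [0.56128 0.30076 0.09342] tray 93.4 1.68 q [ 0.6626  0.7481 -0.0266 -0.0236] 17.4833
```

```bash
python3 -m handwheel '[{"claw":0,"tx":0,"ty":1.2,"tz":0,"rx":0,"ry":0,"rz":0},{"claw":0,"tx":0,"ty":2.4,"tz":0,"rx":0,"ry":0,"rz":0},{"claw":0,"tx":0,"ty":3.6,"tz":0,"rx":0,"ry":0,"rz":0},{"claw":0,"tx":0,"ty":4.8,"tz":0,"rx":0,"ry":0,"rz":0},{"claw":0,"tx":0,"ty":6,"tz":0,"rx":0,"ry":0,"rz":0},{"claw":0,"tx":0,"ty":7.2,"tz":0,"rx":0,"ry":0,"rz":0}]'|grep ft; 
python3 -m handwheel '[{"claw":0,"tx":0,"ty":1.2,"tz":0,"rx":0,"ry":0,"rz":0},{"claw":0,"tx":0,"ty":2.4,"tz":0,"rx":0,"ry":0,"rz":0},{"claw":0,"tx":0,"ty":3.6,"tz":0,"rx":0,"ry":0,"rz":0},{"claw":0,"tx":0,"ty":4.8,"tz":0,"rx":0,"ry":0,"rz":0},{"claw":0,"tx":0,"ty":6,"tz":0,"rx":0,"ry":0,"rz":0},{"claw":0,"tx":0,"ty":7.2,"tz":0,"rx":0,"ry":0,"rz":0}]'|grep ft;python3 -m handwheel '[{"claw":0,"tx":0,"ty":1.2,"tz":0,"rx":0,"ry":0,"rz":0},{"claw":0,"tx":0,"ty":2.4,"tz":0,"rx":0,"ry":0,"rz":0},{"claw":0,"tx":0,"ty":3.6,"tz":0,"rx":0,"ry":0,"rz":0},{"claw":0,"tx":0,"ty":4.8,"tz":0,"rx":0,"ry":0,"rz":0},{"claw":0,"tx":0,"ty":6,"tz":0,"rx":0,"ry":0,"rz":0},{"claw":0,"tx":0,"ty":7.2,"tz":0,"rx":0,"ry":0,"rz":0}]'|grep ft; python3 f.py
```

```text
ft_force: [-1.5, 0.1, 3.6]
ft_force: [-1.3, -0.4, 4.3]
ft_force: [-2.1, 0.2, 3.3]
F [-2.09  0.16  3.34] M [-0.168  0.494  0.027] xyz [0.58274 0.30339 0.09193] tray 115.02 1.69 q [ 0.6626  0.7481 -0.0265 -0.0236] 18.9833
```

```bash
python3 -m handwheel '[{"claw":0,"tx":0,"ty":1.2,"tz":0,"rx":0,"ry":0,"rz":0},{"claw":0,"tx":0,"ty":2.4,"tz":0,"rx":0,"ry":0,"rz":0},{"claw":0,"tx":0,"ty":3.6,"tz":0,"rx":0,"ry":0,"rz":0},{"claw":0,"tx":0,"ty":4.8,"tz":0,"rx":0,"ry":0,"rz":0},{"claw":0,"tx":0,"ty":6,"tz":0,"rx":0,"ry":0,"rz":0}]'|grep ft; python3 f.py; python3 -m handwheel '[{"claw":0,"tx":0,"ty":1.2,"tz":0,"rx":0,"ry":0,"rz":0},{"claw":0,"tx":0,"ty":2.4,"tz":0,"rx":0,"ry":0,"rz":0},{"claw":0,"tx":0,"ty":3.6,"tz":0,"rx":0,"ry":0,"rz":0},{"claw":0,"tx":0,"ty":4.8,"tz":0,"rx":0,"ry":0,"rz":0},{"claw":0,"tx":0,"ty":6.0,"tz":0,"rx":0,"ry":0,"rz":0},{"claw":0,"tx":0,"ty":6.5,"tz":0,"rx":0,"ry":0,"rz":0},{"claw":0,"tx":0,"ty":6.5,"tz":0,"rx":0,"ry":0,"rz":0}]'|grep ft; python3 f.py
```

```text
ft_force: [-1.3, 0.9, 3.8]
F [-1.34  0.89  3.8 ] M [-0.133  0.448 -0.027] xyz [0.58868 0.30409 0.09148] tray 121.0 1.67 q [ 0.6626  0.7481 -0.0265 -0.0235] 19.4
ft_force: [-0.6, -0.4, 3.4]
F [-0.58 -0.38  3.42] M [-0.105  0.411  0.019] xyz [0.59511 0.30485 0.09097] tray 127.47 1.65 q [ 0.6626  0.7481 -0.0266 -0.0235] 19.9833
```

The teeth now reach the last groove with contact force steady at about 5 N. I'll lift straight up, drawing back slightly from the wall, and level the rake.

```bash
python3 -m handwheel '[{"claw":0,"tx":0,"ty":-0.5,"tz":-3,"rx":0,"ry":0,"rz":0},{"claw":0,"tx":0,"ty":-1.5,"tz":-12,"rx":0,"ry":0,"rz":0},{"claw":0,"tx":0,"ty":-3,"tz":-25,"rx":0,"ry":0,"rz":0},{"claw":0,"tx":0,"ty":-5,"tz":-45,"rx":0,"ry":0,"rz":0},{"claw":0,"tx":0,"ty":-8,"tz":-65,"rx":0,"ry":0,"rz":0},{"claw":0,"tx":0,"ty":-12,"tz":-85,"rx":-0.035,"ry":0,"rz":0},{"claw":0,"tx":0,"ty":-14,"tz":-105,"rx":-0.071,"ry":0,"rz":0},{"claw":0,"tx":0,"ty":-14,"tz":-105,"rx":-0.071,"ry":0,"rz":0},{"claw":0,"tx":0,"ty":-14,"tz":-105,"rx":-0.071,"ry":0,"rz":0}]'
python3 - pics/w6.png <<'E'
exec(open("look.py").read())
print(o["tool_rot"])
t=np.array([.5138,.4677,.0782]);d=t-o["eef_pos"];print("to stand, tool axes mm",(M.T@d*1000).round(1))
E
```

```text
time_s: 20.73
eef_pos: [0.5889, 0.3045, 0.1992]
tool_rot: [0.663, 0.749, 0.002, 0.0]
ft_force: [-0.7, -0.0, -2.5]
opening: 0.162
finger_force: 30.0
20.7333 [-0.721  0.412  0.243  1.357 -0.099  1.381 -0.358] [0.5889 0.3045 0.1992] [-0.73 -0.02 -2.49]
tool x,y deg [96.95003131  6.94975326]
[6.62946595e-01 7.48664901e-01 1.61620364e-03 2.57448766e-04]
to stand, tool axes mm [170.9 -55.1 121.1]
```

View pics/w6.png

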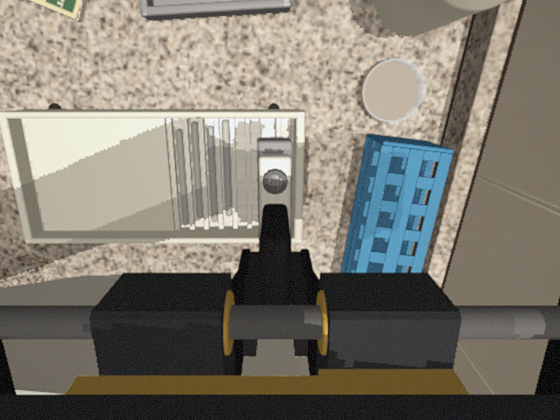

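All four rods lie in adjacent grooves, at x≈182–228, and the apron is clear. I'll carry the rake back over the stand.

```bash
python3 -m handwheel '[{"claw":0,"tx":12,"ty":-4,"tz":5,"rx":0,"ry":0,"rz":-0.11},{"claw":0,"tx":24,"ty":-8,"tz":8,"rx":0,"ry":0,"rz":-0.22},{"claw":0,"tx":36,"ty":-12,"tz":8,"rx":0,"ry":0,"rz":-0.33},{"claw":0,"tx":48,"ty":-16,"tz":8,"rx":0,"ry":0,"rz":-0.44},{"claw":0,"tx":60,"ty":-20,"tz":8,"rx":0,"ry":0,"rz":-0.55},{"claw":0,"tx":72,"ty":-24,"tz":8,"rx":0,"ry":0,"rz":-0.66},{"claw":0,"tx":84,"ty":-28,"tz":8,"rx":0,"ry":0,"rz":-0.77},{"claw":0,"tx":96,"ty":-32,"tz":8,"rx":0,"ry":0,"rz":-0.88},{"claw":0,"tx":108,"ty":-36,"tz":8,"rx":0,"ry":0,"rz":-0.99},{"claw":0,"tx":120,"ty":-40,"tz":8,"rx":0,"ry":0,"rz":-1.1},{"claw":0,"tx":132,"ty":-44,"tz":8,"rx":0,"ry":0,"rz":-1.21},{"claw":0,"tx":144,"ty":-48,"tz":8,"rx":0,"ry":0,"rz":-1.32},{"claw":0,"tx":156,"ty":-52,"tz":8,"rx":0,"ry":0,"rz":-1.43},{"claw":0,"tx":168,"ty":-55,"tz":8,"rx":0,"ry":0,"rz":-1.54},{"claw":0,"tx":171,"ty":-55,"tz":8,"rx":0,"ry":0,"rz":-1.621},{"claw":0,"tx":171,"ty":-55,"tz":8,"rx":0,"ry":0,"rz":-1.621},{"claw":0,"tx":171,"ty":-55,"tz":8,"rx":0,"ry":0,"rz":-1.621},{"claw":0,"tx":171,"ty":-55,"tz":8,"rx":0,"ry":0,"rz":-1.621},{"claw":0,"tx":171,"ty":-55,"tz":8,"rx":0,"ry":0,"rz":-1.621}]'
python3 - pics/w7.png <<'E'
exec(open("look.py").read())
print(o["tool_rot"])
t=np.array([.5138,.4677,.0782]);d=t-o["eef_pos"];print("to stand, tool axes mm",(M.T@d*1000).round(1))
m=reg(.43,.6,.42,.52)&(Z>.018)&(Z<.030);print("stand",rect(P,m))
# stand corners & crossbar in the same cloud
th=np.radians(9.8);u=np.array([np.cos(th),np.sin(th)]);n=np.array([-u[1],u[0]])
q=(P[...,:2]-o["eef_pos"][:2]);a=q@u*1000;b=q@n*1000
k=m&(abs(a)<75);print("stand rel TCP: long",np.nanpercentile(a[k],[.5,99.5]).round(1),"short",np.nanpercentile(b[k],[.5,99.5]).round(1))
k=reg(.4,.62,.4,.55)&(Z>.14)&(Z<.185)&(a<-10);print("rake: long min",np.nanpercentile(a[k],[.5]),"short",np.nanpercentile(b[k],[2,98]))
E
```

```text
time_s: 22.37
eef_pos: [0.5138, 0.4663, 0.1883]
tool_rot: [-0.084, 0.996, -0.0, -0.0]
ft_force: [-0.3, 0.4, -1.2]
opening: 0.16
finger_force: 30.0
22.3667 [-0.752  0.489 -0.075  1.254  0.036  1.4    0.914] [0.5138 0.4663 0.1883] [-0.31  0.42 -1.18]
tool x,y deg [-170.37555618   99.62446711]
[-8.38904979e-02  9.96474868e-01 -4.13816903e-04 -2.24328257e-04]
to stand, tool axes mm [ -0.3   1.5 110.1]
stand (((514.543212890625, 477.3940734863281), (138.38449096679688, 70.47991180419922), 10.182000160217285), 2334)
stand rel TCP: long [-66.4  65.8] short [-24.4  44.8]
rake: long min [-53.40917146] short [-12.74382848   8.26528398]
```

The pose agrees with the pick pose to within 1.5 mm. Lowering into the trough, then feeling for the floor.

```bash
python3 -m handwheel '[{"claw":0,"tx":-0.3,"ty":1.5,"tz":15,"rx":0,"ry":0,"rz":-0.002},{"claw":0,"tx":-0.3,"ty":1.5,"tz":35,"rx":0,"ry":0,"rz":-0.002},{"claw":0,"tx":-0.3,"ty":1.5,"tz":55,"rx":0,"ry":0,"rz":-0.002},{"claw":0,"tx":-0.3,"ty":1.5,"tz":75,"rx":0,"ry":0,"rz":-0.002},{"claw":0,"tx":-0.3,"ty":1.5,"tz":84,"rx":0,"ry":0,"rz":-0.002},{"claw":0,"tx":-0.3,"ty":1.5,"tz":89,"rx":0,"ry":0,"rz":-0.002},{"claw":0,"tx":-0.3,"ty":1.5,"tz":94,"rx":0,"ry":0,"rz":-0.002},{"claw":0,"tx":-0.3,"ty":1.5,"tz":99,"rx":0,"ry":0,"rz":-0.002},{"claw":0,"tx":-0.3,"ty":1.5,"tz":104,"rx":0,"ry":0,"rz":-0.002},{"claw":0,"tx":-0.3,"ty":1.5,"tz":107,"rx":0,"ry":0,"rz":-0.002},{"claw":0,"tx":-0.3,"ty":1.5,"tz":107,"rx":0,"ry":0,"rz":-0.002},{"claw":0,"tx":-0.3,"ty":1.5,"tz":107,"rx":0,"ry":0,"rz":-0.002}]'; python3 f.py
```

```text
time_s: 23.42
eef_pos: [0.5134, 0.4688, 0.082]
tool_rot: [-0.086, 0.996, 0.0, 0.0]
ft_force: [0.3, -1.8, -2.2]
opening: 0.16
finger_force: 30.0
F [ 0.33 -1.8  -2.23] M [ 0.052 -0.013 -0.025] xyz [0.51337 0.46881 0.082  ] tray 66.18 174.3 q [-8.650e-02  9.963e-01  1.000e-04  1.000e-04] 23.4167
```

```bash
python3 -m handwheel '[{"claw":0,"tx":0,"ty":-0.8,"tz":1.5,"rx":0,"ry":0,"rz":0},{"claw":0,"tx":0,"ty":-0.8,"tz":2.5,"rx":0,"ry":0,"rz":0},{"claw":0,"tx":0,"ty":-0.8,"tz":3,"rx":0,"ry":0,"rz":0},{"claw":0,"tx":0,"ty":-0.8,"tz":3,"rx":0,"ry":0,"rz":0},{"claw":0,"tx":0,"ty":-0.8,"tz":3,"rx":0,"ry":0,"rz":0}]'; python3 f.py;  python3 -m handwheel '[{"claw":0,"tx":0,"ty":0,"tz":0.5,"rx":0,"ry":0,"rz":0},{"claw":0,"tx":0,"ty":0,"tz":0.5,"rx":0,"ry":0,"rz":0},{"claw":0,"tx":0,"ty":0,"tz":0.5,"rx":0,"ry":0,"rz":0}]' >/dev/null; python3 f.py
```

```text
time_s: 23.83
eef_pos: [0.5135, 0.468, 0.0789]
tool_rot: [-0.086, 0.996, 0.0, 0.0]
ft_force: [-0.4, -0.4, -2.2]
opening: 0.156
finger_force: 30.0
F [-0.44 -0.38 -2.23] M [ 0.071  0.035 -0.015] xyz [0.51349 0.46799 0.07886] tray 66.19 173.46 q [-8.650e-02  9.963e-01  1.000e-04  1.000e-04] 23.8333
F [ 0.19 -0.54 -1.27] M [ 0.062 -0.015  0.016] xyz [0.5135  0.46797 0.07833] tray 66.2 173.44 q [-8.650e-02  9.963e-01  1.000e-04  1.000e-04] 24.0833
```

Touching at z≈0.0783, the same as at the pick. I'll open partway, clear of the beaker, and retreat.

```bash
python3 -m handwheel '[{"claw":0,"tx":0,"ty":0,"tz":0.2,"rx":0,"ry":0,"rz":0},{"claw":0,"tx":0,"ty":0,"tz":0.2,"rx":0,"ry":0,"rz":0},{"claw":0.25,"tx":0,"ty":0,"tz":0.2,"rx":0,"ry":0,"rz":0},{"claw":0.4,"tx":0,"ty":0,"tz":0.2,"rx":0,"ry":0,"rz":0},{"claw":0.55,"tx":0,"ty":0,"tz":0.2,"rx":0,"ry":0,"rz":0},{"claw":0.55,"tx":0,"ty":0,"tz":0.2,"rx":0,"ry":0,"rz":0},{"claw":0.55,"tx":0,"ty":0,"tz":0.2,"rx":0,"ry":0,"rz":0},{"claw":0.55,"tx":0,"ty":0,"tz":0.2,"rx":0,"ry":0,"rz":0},{"claw":0.55,"tx":0,"ty":0,"tz":-10,"rx":0,"ry":0,"rz":0},{"claw":0.55,"tx":0,"ty":0,"tz":-30,"rx":0,"ry":0,"rz":0},{"claw":0.55,"tx":0,"ty":0,"tz":-60,"rx":0,"ry":0,"rz":0},{"claw":0.55,"tx":0,"ty":0,"tz":-90,"rx":0,"ry":0,"rz":0},{"claw":0.55,"tx":0,"ty":0,"tz":-120,"rx":0,"ry":0,"rz":0},{"claw":0.55,"tx":0,"ty":0,"tz":-130,"rx":0,"ry":0,"rz":0},{"claw":0.55,"tx":0,"ty":0,"tz":-130,"rx":0,"ry":0,"rz":0},{"claw":0.55,"tx":0,"ty":0,"tz":-130,"rx":0,"ry":0,"rz":0}]'
python3 - pics/w8.png <<'E'
exec(open("look.py").read())
m=reg(.46,.57,.43,.51)&(Z>.105)&(Z<.135);print("handle",rect(P,m),np.nanmedian(Z[m]))
a=cv2.imread("pics/w8.png");b=viewer.snapshot("side")["color"][...,::-1]
cv2.imwrite("pics/c8.png",cv2.resize(np.hstack([a,b]),None,fx=.71,fy=.71))
E
```

```text
time_s: 25.42
eef_pos: [0.5136, 0.4681, 0.2088]
tool_rot: [-0.087, 0.996, 0.0, 0.0]
ft_force: [0.2, 0.2, -0.5]
opening: 0.55
finger_force: 0.0
25.4167 [-0.754  0.483 -0.076  1.221  0.036  1.438  0.918] [0.5136 0.4681 0.2088] [ 0.19  0.21 -0.47]
tool x,y deg [-170.07210443   99.92792932]
handle (((513.0095825195312, 465.4246520996094), (43.6931037902832, 14.014311790466309), 9.870485305786133), 993) 0.12158168708686917
```

View pics/c8.png

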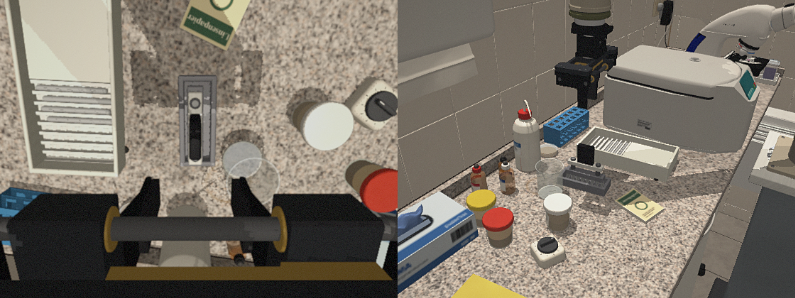

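The rake stands upright in its stand, and the beaker, booklet and petri dish look undisturbed. One numeric check of the rods, then I hand in.

```bash
python3 - <<'E'
from h import *
P=np.load("w.npz")["P"].reshape(-1,3);P=P[np.isfinite(P[:,2])]
C=np.array([.4787,.2890]);th=np.radians(6.95);u=np.array([np.cos(th),np.sin(th)]);n=np.array([-u[1],u[0]])
xt=(P[:,:2]-C)@u*1000+10;yt=(P[:,:2]-C)@n*1000
pl=26-.071*np.clip(xt-16.5,0,None)
k=(abs(yt)<48)&(xt>-10)&(xt<130);e=P[k,2]*1000-pl[k];print("above crest",np.percentile(e,[50,95,99.5,100]).round(1))
for i in range(8):
    kk=(abs(yt)<40)&(abs(xt-27-15*i)<2.5);print(i+1,kk.sum(),np.percentile(P[kk,2]*1000-pl[kk],[10,50,90]).round(1))
E
python3 -c "from rig import workorder;print(workorder.hand_in())"
```

```text
above crest [0.1 2.1 2.9 3.8]
1 427 [-1.5 -0.3  0.9]
2 411 [-1.5 -0.3  0.8]
3 387 [-1.4 -0.3  0.8]
4 384 [-1.5 -0.3  0.7]
5 333 [-9. -8. -7.]
6 321 [-8.8 -7.9 -6.9]
7 302 [-8.9 -8.  -7.1]
8 292 [-8.9 -8.  -7. ]
the job is handed in; nothing more can be done
None
```

The job is handed in: all four rods lie parallel in grooves 1–4, and the rake stands upright back in its stand. The combing force read about 5 N each time I checked, and the glassware and booklet look undisturbed.

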